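Offer up the battery cover of an upturned kitchen scale

ROBOT

A 6-joint arm with a two-finger parallel gripper is mounted at the origin on the work surface. World frame = base frame: x ahead of the robot, y to its left, z up, the work surface at z = 0. Lengths are in m, angles in rad, forces in N, time in s.
With the tool pointing down it reaches from about 0.275 to 0.775 m from the base axis. Payload 14.6 kg.
Tool frame: the origin (TCP) lies midway between the tips of the shut fingers; the grasp point (between the pads) lies 19 mm behind it (manip.grip_depth is the distance from the TCP to the grasp point, in m); z points along the fingers, y is the line along which they close (so a half turn about z gives the same grasp; the last joint's range is limited). The gripper opens to 85 mm and grips with 20 to 120 N. Pads are 22 mm wide; open, the fingers measure 114 mm over their backs; the gripper's body (76 mm by 85 mm) begins 54 mm behind the grasp point. The pads swing forward as they close: fully open they stand 13 mm farther back than shut.
Start: joints at [-1.491, 0.263, -0.048, 1.259, 0, 1.415], TCP at [0.122, -0.511, 0.231] pointing down, gripper open.
Joint ranges: [-2.65, 2.65], [-0.89, 1.7], [-1.18, 1.37], [-2.13, 2.11], [-1.35, 1.29], [-3.14, 3.14]. Speed limits (rad/s): [1.89, 1.89, 2.57, 2.79, 3.14, 3.14].

INTERFACE

Orientations are given as a rotation vector (axis times angle).
In Python, from cell import sensors, grab_frame, ticket, manip gives the robot as it stands. The module is installed in compiled form; this text tells all that it offers.
- The arm moves only by the tool drive_tool, never from a script. Its argument "deltas" is a list of rows, each a list of 7 numbers: the shift along the tool's x, y, z in mm, then the turn, a rotation vector about the tool's x, y, z in degrees, then the closure in counts, from 0 (fully open) to 255 (shut). A call has 1 to 10 rows; each row is the pose to reach, as a shift and turn from the pose commanded when the call began, along the tool's axes at that moment; what a row does not reach only later rows make up. A row lasts 1/8 s, in which the tool goes at most 62.5 mm and 10.7 degrees, less where a joint would pass 70% of its speed; a pose out of reach is approached as far as the arm can. A call with a gripper value outside its range is refused whole. The fingers move at their own pace and stop on an object; "newtons" is the grip in N (left out, the last holds). Time passes only in rows, so rows that repeat a pose let the fingers close. It gives the time, the measured TCP pose, the force, the opening and the grip force at its end, in the units of the state.
- sensors.get_state(): the state, without advancing time (a new reading comes with each control period).
- grab_frame(name): name is "scene" or "top"; returns a dict with "color" (384x512x3 uint8, red, green, blue), "intrinsics" (3x3 intrinsics, pixels), "R" (3x3) and "t" (3): a world point X has camera coordinates R X + t. Camera axes: x right, y down, z forward; pixel columns grow to the right and rows downward; lengths in m; the calibration is good to about 2 mm. A picture is of the moment at which its call begins. There is no depth.
- ticket.close_job(): hands the job in; it is judged then, once.
The state is a dict: "clock": time; "joint_positions": joint angles; "joint_velocities": joint speeds; "joint_torque": joint torques, N m; "ee_pos": TCP position; "orientation": TCP orientation; "ft_force": force on the tool from outside, world axes, zero at the start; "wrist_torque": the same for the moment, N m; "width": opening from 0.0 (shut) to 1.0 (fully open); "finger_force": force on a finger pad.
Only numpy, scipy, OpenCV 4.12 (cv2) and the standard library are available. Lean on these libraries where they do the work, as an engineer would, in place of code of your own. Each camera call takes 0.05 s, during which the arm holds its last target. There are 200 camera calls.

TASK

The kitchen scale lies upside down for a new battery: put the orange battery pack in the open bay and press it down until it is fully home, flush with the surface round it. Then take the red cover by its white rib and hold it level, hovering about a centimetre over the bay and touching neither scale nor pack, turned so that the three brass-ringed threaded holes in the scale show fully through its own three holes and someone can start the screws. Finish still holding it there, keep still and do not let go; leave the cups, egg cup, dispenser, spoon and screw dish where they stand.

Things in the scene. Friction and masses are not known exactly. Their poses are not given: they have to be found in the camera images.
- bay (a point): Centre of the mouth of the battery bay, on the flat upper face (z up) of the scale, 40 mm above the shelf. The bay is a straight-sided recess 45 (x) x 65 (y) x 24 mm deep in the middle of that face. The pack put in stands 6 mm proud on a stiff contact tray until it is pressed down, then flush.
- thread_a (a point): The single threaded insert: brass, 11 mm across with a dark 5 mm threaded hole, on the scale's upper face, 50 mm from the bay's centre along the bay's -y. Origin at the middle of the hole, level with the face; axes as the bay's.
- thread_b (a point): One of the two threaded inserts at the other end, at x -25, y +50 mm from the bay's centre, bay axes; like thread_a.
- thread_c (a point): The other of the pair, at x +25, y +50 mm from the bay's centre; like thread_a.
- pack_center (a point): Centre of the orange battery pack, a loose block 40 (x) x 60 (y) x 24 mm (z up) with a dark band and a cream label on top, about 0.11 kg, flat on the shelf: its top is 12 mm above this point. It fits the bay either way round, long side along the bay's long side.
- cover_grip (a point): Centre of the cover's white rib. The cover, loose on the shelf, is a red plate 76 (x) x 124 (y) x 4 mm with a rib 12 (x) x 45 (y) mm that rises 24 mm from the middle of the plate's upper face; about 0.07 kg. This point lies 12 mm below the top of the rib, 12 mm above the plate's upper face and 16 mm above its underside. z up.
- hole_a (a point): The single round hole of the cover, 12 mm in diameter, 50 mm from the middle along the cover's -y; belongs over thread_a. Origin on the plate's underside, axes as the cover's. The cover fits one way round only.
- hole_b (a point): One of the pair of holes at the cover's other end, 12 mm in diameter, at x -25, y +50 mm from the middle; belongs over thread_b. On the underside.
- hole_c (a point): The other hole of the pair, at x +25, y +50 mm; belongs over thread_c. On the underside.
- cover: The red cover with its white rib, see cover_grip. Origin: middle of the plate's underside, axes as cover_grip.
- scale: The kitchen scale upside down, fixed to the shelf: a grey block 160 (x) x 210 (y) x 40 mm with a red rim (172 x 222 mm) at its foot and four round rubber feet 5 mm high near its corners. Origin: centre of its underside on the shelf, 40 mm below bay; axes as the bay's.
- contact_tray (a joint): Steel contact tray on the floor of the bay: 0 when up (6 mm above the bay's floor), 0.006 m when pressed down. It does not sink under the pack's weight, slides down when pressed with 5 to 6 N and stays down; the pack then stands on the floor, flush.
- pack: The orange battery pack, see pack_center. Origin: centre of its underside.
- cup_lime: Lime sippy cup with two handles and a hinged flap over the spout, 76 mm across (120 over the handles), 125 mm high; leave alone. Origin: centre of its underside.
- cup_blue: Sky-blue sippy cup, the same as the lime one; leave alone. Origin: centre of its underside.
- dispenser: White push dispenser bottle, empty, 62 mm across, 178 mm high; leave alone. Origin: centre of its underside.
- egg_cup: White ceramic egg cup, 51 mm across, 64 mm high; leave alone. Origin: centre of its underside.
- spoon: Wooden spoon, 250 mm long, lying flat between robot and scale; leave alone. Origin: on the shelf under its middle, x along the spoon.
- screw_dish: Blue saucer 84 mm across, 14 mm high, with three thumbscrews in it; leave alone. Origin: centre of its underside.
Things that resemble listed ones, but are neither listed nor needed, are in the scene too. Of the things that look like the cover, the smaller one is meant.

How it is judged:
On the way:
1. the battery pack is pressed home in the bay, flush (z of pack_center in the frame of bay between -0.0145 and -0.0103 m and horizontal distance between pack_center and bay below 0.005 m and angle between the y axis of pack_center and the y axis of bay, either way round below 0.12 rad and angle between pack_center's own z axis and vertical below 0.06 rad), for 0.2 s.
At the end, for the whole second after the job is handed in: Pack in the bay, at most 1.7 mm proud, within 5 mm of its centre; cover held in the fingers, still, level within 0.1 rad, touching neither scale nor pack, its underside 3 to 20 mm above the scale's face, each hole within 4 mm (horizontally) of its own threaded insert (all of step 1 and horizontal distance between hole_a and thread_a below 0.004 m and z of hole_a in the frame of bay between 0.003 and 0.02 m and horizontal distance between hole_b and thread_b below 0.004 m and z of hole_b in the frame of bay between 0.003 and 0.02 m and horizontal distance between hole_c and thread_c below 0.004 m and z of hole_c in the frame of bay between 0.003 and 0.02 m and angle between cover_grip's own z axis and vertical below 0.1 rad and contact force between the fingers and cover above 0.5 N and contact force between cover and scale below 0.05 N and contact force between cover and pack below 0.05 N and linear speed of cover below 0.02 m/s); the arm keeps its last pose, push and grip.
It fails at once if a sippy cup is pushed more than 30 mm away or knocked over (distance of any of cup_lime, cup_blue from where it was at the start of the episode above 0.03 m or angle between any of cup_lime, cup_blue's own z axis and vertical above 0.5 rad).
It fails at once if the dispenser or egg cup is pushed more than 30 mm away or knocked over (distance of any of dispenser, egg_cup from where it was at the start of the episode above 0.03 m or angle between any of dispenser, egg_cup's own z axis and vertical above 0.5 rad).
It fails at once if the spoon or screw dish is pushed more than 30 mm away or knocked over (distance of any of spoon, screw_dish from where it was at the start of the episode above 0.03 m or angle between screw_dish's own z axis and vertical above 0.5 rad).
It also fails if it takes over 69 s, if anything falls off the work surface, if the arm or the gripper's body presses on something with over 40 N, if the wrist force passes 120 N, or if a joint passes its speed limit or range.

## Working session

There is one attempt and no reset: what is moved stays moved. The work goes in short steps, Python scripts to look and compute and a tool call to move; the robot and the scene stay as the last step left them, time stands still between calls to the robot, and variables do not carry over. Pictures are saved under pics/ and viewed, at most 10 in all, crops included, and the job is handed in when it is done.

Besides the shell and the picture viewer there is one more tool, called after ">>>" by a JSON object that holds its "api" and its "payload". drive_tool: Moves the arm, as the interface text tells. Its arguments: {"type":"object","properties":{"deltas":{"type":"array","items":{"type":"array","items":{"type":"number"}}},"newtons":{"type":"number"}},"required":["deltas"]}

```bash
mkdir -p pics
cat > h.py <<'E'
import numpy as np,cv2
from cell import sensors,grab_frame,ticket,manip
def save(n,f):
    f=grab_frame(n) if f is None else f
    return f
def px2w(f,uv,z):
    K,R,t=[np.array(f[k]) for k in('intrinsics','R','t')]
    d=R.T@np.linalg.inv(K)@np.array([uv[0],uv[1],1.]);c=-R.T@t
    return c+d*(z-c[2])/d[2]
def w2px(f,X):
    p=np.array(f['intrinsics'])@(np.array(f['R'])@np.array(X)+np.array(f['t']));return p[:2]/p[2]
E
python3 - <<'E'
from h import *
import pickle
s=sensors.get_state();print({k:np.round(v,4) for k,v in s.items()},manip.grip_depth)
for n in('scene','top'):
    f=grab_frame(n);pickle.dump(f,open(n+'0.pkl','wb'))
    cv2.imwrite(f'pics/{n}0.png',cv2.resize(f['color'][:,:,::-1],(800,600),interpolation=cv2.INTER_CUBIC))
    print(n,-np.array(f['R']).T@f['t'])
E
```

```text
{'clock': np.float64(0.0), 'joint_positions': array([-1.4913,  0.2635, -0.0489,  1.2594, -0.    ,  1.4155]), 'joint_velocities': array([-0.    , -0.0025,  0.0009, -0.001 , -0.0001,  0.0014]), 'joint_torque': array([ 4.40000e-03, -6.37633e+01,  3.84569e+01,  1.36000e-02,
        0.00000e+00, -0.00000e+00]), 'ee_pos': array([ 0.1221, -0.5103,  0.2308]), 'orientation': array([-3.1189, -0.3678, -0.    ]), 'ft_force': array([-0.2486,  0.4435, -0.1047]), 'wrist_torque': array([ 0.0045, -0.0399, -0.0127]), 'finger_force': np.float64(0.0), 'width': np.float64(1.0008)} 0.0187
scene [ 1.19722241 -0.40812874  0.78741292]
top [ 3.92377058e-01 -3.85960413e-04  1.39421617e+00]
```

View pics/scene0.png

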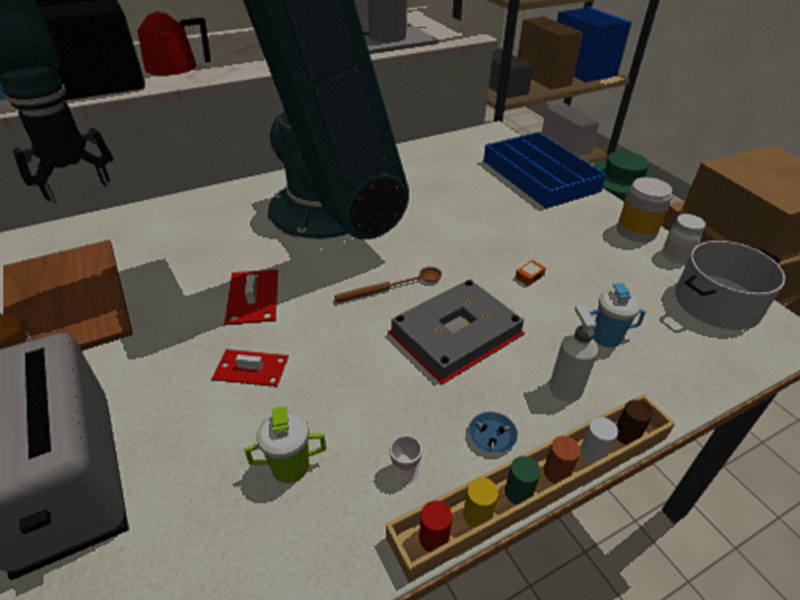

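View pics/top0.png

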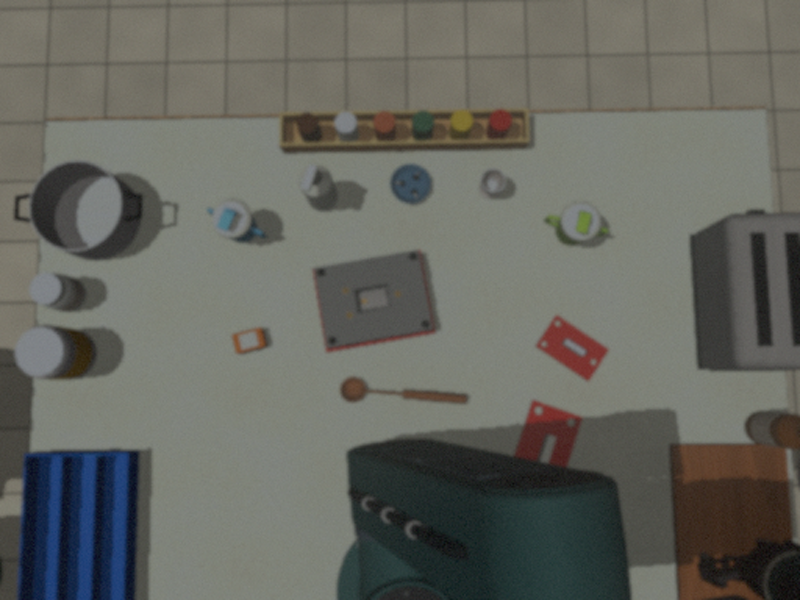

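Candidates, full-frame pixels (800x600). Covers: scene (252,297) / top (548,435), and scene (250,367) / top (572,347). Pack: orange block at scene (530,272) / top (250,340); the only other orange thing is a spice jar in the rack. Next I'll take close crops to check sizes.

Run:
```python
from h import *
import pickle
S=pickle.load(open('scene0.pkl','rb'));T=pickle.load(open('top0.pkl','rb'))
def crop(f,x,y,w,h,k):
    return cv2.resize(f['color'][y:y+h,x:x+w,::-1],(w*k,h*k),interpolation=cv2.INTER_CUBIC)
# covers: scene (130..190,165..250) x7 ; top (325..395,195..300)
a=crop(S,130,167,60,85,7);b=crop(T,325,195,65,85,5)
a=cv2.copyMakeBorder(a,0,0,0,10,0);b=cv2.copyMakeBorder(b,0,595-425,0,0,0)
cv2.imwrite('pics/cov.png',np.hstack([a,b]))
a=crop(S,245,160,110,85,7);cv2.imwrite('pics/scl_s.png',a)
a=crop(T,145,155,135,75,5);cv2.imwrite('pics/scl_t.png',a)
```

```text
(no output)
```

View pics/cov.png

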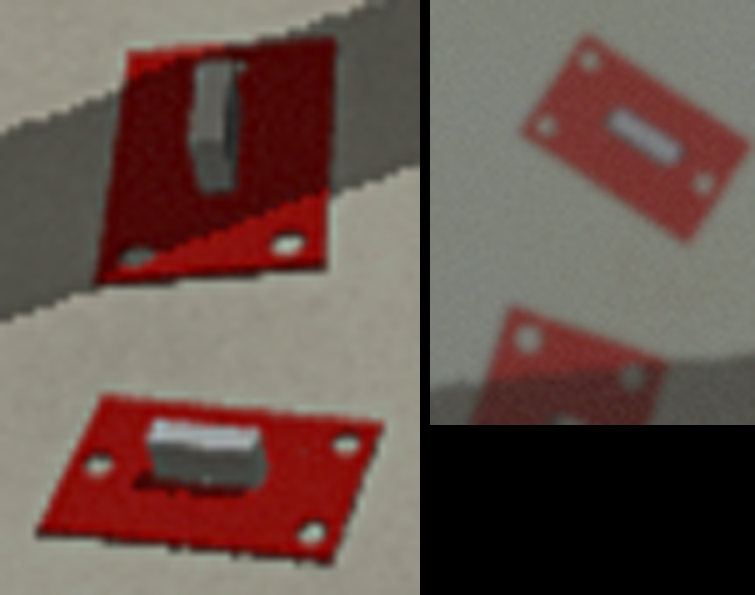

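View pics/scl_s.png

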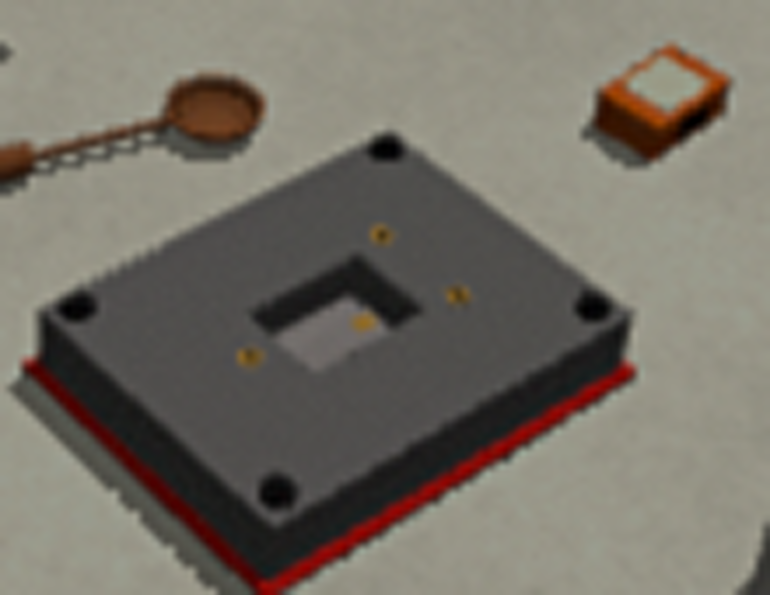

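View pics/scl_t.png

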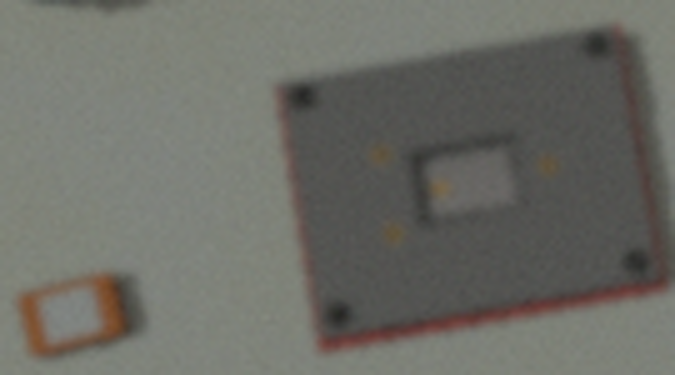

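Scene crop: thread_a (250,357), b (380,235), c (457,295), pack upper right. Top crop: a (548,165), b (393,233), c (381,155), pack (73,315). The lower cover has its holes at (100,464) single and (347,443), (312,532) pair; now to check its size numerically.

Run:
```python
from h import *
import pickle
S=pickle.load(open('scene0.pkl','rb'));T=pickle.load(open('top0.pkl','rb'))
def g(f,pts,off,k,z,x0=0):
    return np.array([px2w(f,((u-x0+.5)/k-.5+off[0],(v+.5)/k-.5+off[1]),z) for u,v in pts])[:,:2]
def rig(P,M):  # fit planar rigid: P = R M + t
    P=np.array(P);M=np.array(M,float);pc,mc=P.mean(0),M.mean(0);p=P-pc;m=M-mc
    th=np.arctan2((m[:,0]*p[:,1]-m[:,1]*p[:,0]).sum(),(m*p).sum())
    R=np.array([[np.cos(th),-np.sin(th)],[np.sin(th),np.cos(th)]])
    t=pc-R@mc; s=(p*(m@R.T)).sum()/(m**2).sum()
    return np.round(np.r_[t,np.degrees(th),s],4), np.round((P-(M@R.T+t))*1e3,1).tolist()
H=np.array([[0,-.05],[-.025,.05],[.025,.05]])
print('bay S',*rig(g(S,[(250,357),(380,235),(457,295)],(245,160),7,.04),H))
print('bay T',*rig(g(T,[(548,165),(393,233),(381,155)],(145,155),5,.04),H))
print('cov S',*rig(g(S,[(100,464),(312+35-0,443),(312,532)],(130,167),7,.002),H))
print('cov S',*rig(g(S,[(100,464),(347,443),(312,532)][:1]+[(347,443),(312,532)],(130,167),7,.002),H))
print('cov T',*rig(g(T,[(705,182),(547,125),(590,60)],(325,195),5,.002,430),H))
print('big bc', np.linalg.norm(np.diff(g(T,[(528,338),(633,376)],(325,195),5,.002,430),axis=0)),np.linalg.norm(np.diff(g(S,[(137,257),(288,244)],(130,167),7,.002),axis=0)))
# rib top ends
rs=g(S,[(152,436),(262,443),(150,424),(258,430)],(130,167),7,.028);print('rib S',rs)
rt=g(T,[(612,118),(676,156)],(325,195),5,.028,430);print('rib T',rt.mean(0))
C=np.array([[.02,.03],[-.02,.03],[-.02,-.03],[.02,-.03]])
print('pack T',*rig(g(T,[(20,297),(36,355),(127,332),(108,275)],(145,155),5,.024),C))
print('pack S',*rig(g(S,[(730,83),(672,45),(597,92),(655,130)],(245,160),7,.024),C))
for uv,n in [((412,184),'dish'),((494,182),'egg'),((316,182),'disp'),((580,222),'lime'),((236,218),'blue')]:
    print(n,px2w(T,(uv[0]*.64,uv[1]*.64),.03)[:2].round(3))
print('spoon',[px2w(T,(u*.64,v*.64),.01)[:2].round(3) for u,v in((353,389),(467,398))])
```

```text
bay S [0.5588 0.0638 9.542  0.9954] [[-0.2, 0.4], [-0.0, -0.5], [0.2, 0.1]]
bay T [0.5606 0.0647 9.3174 0.9952] [[0.2, 0.1], [0.5, 0.4], [-0.7, -0.5]]
cov S [  0.4588  -0.33   -34.7411   0.9927] [[0.3, 0.4], [0.1, -0.1], [-0.4, -0.2]]
cov S [  0.4588  -0.33   -34.7411   0.9927] [[0.3, 0.4], [0.1, -0.1], [-0.4, -0.2]]
cov T [  0.4612  -0.3299 -34.6322   0.9965] [[0.1, -0.0], [0.4, -0.1], [-0.5, 0.1]]
big bc 0.06783597191492481 0.06810282962772013
rib S [[ 0.45054909 -0.34912625]
 [ 0.47502627 -0.31019732]
 [ 0.44356421 -0.34804892]
 [ 0.46725033 -0.30949831]]
rib T [ 0.45999436 -0.32819244]
pack T [ 0.4821  0.3092 14.6688  0.9394] [[-0.4, -1.4], [2.5, -1.6], [0.7, 0.5], [-2.7, 2.5]]
pack S [ 0.4826  0.3081 12.2838  0.9798] [[-0.5, -1.4], [-0.0, 0.4], [1.1, 1.0], [-0.5, 0.0]]
dish [ 0.79  -0.017]
egg [ 0.792 -0.181]
disp [0.798 0.176]
lime [ 0.708 -0.35 ]
blue [0.726 0.336]
spoon [array([0.384, 0.105]), array([ 0.363, -0.119])]
```

Sizes confirm it: the cover at top (572,347) fits the nominal hole pattern (scale 0.995), while the other has a 68 mm pitch and is the larger decoy.

```bash
cat >> h.py <<'E'
from scipy.spatial.transform import Rotation as Ro
def delta(x,y,z,yaw):
    s=sensors.get_state();R=Ro.from_rotvec(s['orientation'])
    c,n=np.cos(np.radians(yaw)),np.sin(np.radians(yaw))
    G=Ro.from_matrix(np.array([[c,n,0],[n,-c,0],[0,0,-1]]))
    print('d mm',(R.inv().apply(np.array([x,y,z])-s['ee_pos'])*1e3).round(1),'turn',np.degrees((R.inv()*G).as_rotvec()).round(2),
      '| t',round(float(s['clock']),2),'pos',np.round(s['ee_pos'],4),'F',np.round(s['ft_force'],1),'w',round(float(s['width']),3),'ff',round(float(s['finger_force']),1))
E
python3 - <<'E'
from h import *
delta(.42,-.1,.23,60);delta(.482,.309,.1,102.8)
E
```

```text
d mm [ 385.2 -329.8    1.3] turn [-5.000e-02 -3.000e-02 -4.655e+01] | t 0.1 pos [ 0.1221 -0.5103  0.2309] F [-0.4  0.4 -0.4] w 0.997 ff 0.0
d mm [ 540.6 -713.   131.6] turn [-3.000e-02 -5.000e-02 -8.935e+01] | t 0.1 pos [ 0.1221 -0.5103  0.2309] F [-0.4  0.4 -0.4] w 0.997 ff 0.0
```

>>> {"api": "drive_tool", "payload": {"deltas": [[385, -330, 0, 0, 0, -46, 0], [385, -330, 0, 0, 0, -46, 0], [385, -330, 0, 0, 0, -46, 0], [385, -330, 0, 0, 0, -46, 0], [385, -330, 0, 0, 0, -46, 0], [385, -330, 0, 0, 0, -46, 0], [385, -330, 0, 0, 0, -46, 0], [540, -713, 80, 0, 0, -89.3, 0], [540, -713, 80, 0, 0, -89.3, 0], [540, -713, 80, 0, 0, -89.3, 0]], "newtons": 30}}

```text
clock: 1.35
ee_pos: [0.4188, 0.0262, 0.1999]
orientation: [2.182, 2.26, 0.0]
ft_force: [1.0, -0.8, 0.3]
width: 0.999
finger_force: 0.0
```

```bash
python3 -c "
from h import *
delta(.482,.3086,.1,102.8)"
```

```text
d mm [280.   73.1  99.9] turn [ 1.000e-02  1.000e-02 -1.077e+01] | t 1.35 pos [0.4188 0.0262 0.1999] F [ 1.  -0.8  0.3] w 0.999 ff 0.0
```

>>> {"api": "drive_tool", "payload": {"deltas": [[255, 66, 90, 0, 0, -10, 0], [255, 66, 90, 0, 0, -10, 0], [255, 66, 90, 0, 0, -10, 0], [255, 66, 90, 0, 0, -10, 0], [255, 66, 90, 0, 0, -10, 0], [255, 66, 90, 0, 0, -10, 0], [255, 66, 90, 0, 0, -10, 0], [255, 66, 90, 0, 0, -10, 0]]}}

```text
clock: 2.35
ee_pos: [0.4773, 0.2801, 0.1107]
orientation: [1.985, 2.435, 0.001]
ft_force: [0.3, 0.1, 0.6]
width: 1.004
finger_force: 0.0
```

```bash
python3 -c "
from h import *
delta(.482,.3086,.012,102.8)"
```

```text
d mm [26.9 10.3 98.7] turn [ 0.03 -0.   -1.18] | t 2.35 pos [0.4773 0.2801 0.1107] F [0.3 0.1 0.6] w 1.004 ff 0.0
```

>>> {"api": "drive_tool", "payload": {"deltas": [[27, 10, 50, 0, 0, -1.2, 0], [27, 10, 80, 0, 0, -1.2, 0], [27, 10, 102, 0, 0, -1.2, 0], [27, 10, 102, 0, 0, -1.2, 0], [27, 10, 102, 0, 0, -1.2, 0]]}}

```text
clock: 2.98
ee_pos: [0.4822, 0.3093, 0.0094]
orientation: [1.959, 2.455, 0.002]
ft_force: [-0.4, 0.4, 0.5]
width: 0.995
finger_force: 0.0
```

>>> {"api": "drive_tool", "payload": {"deltas": [[0, 0, 0, 0, 0, 0, 100], [0, 0, 0, 0, 0, 0, 160], [0, 0, 0, 0, 0, 0, 200], [0, 0, 0, 0, 0, 0, 200], [0, 0, 0, 0, 0, 0, 200], [0, 0, 0, 0, 0, 0, 200], [0, 0, 0, 0, 0, 0, 200], [0, 0, 0, 0, 0, 0, 200]], "newtons": 30}}

```text
clock: 3.98
ee_pos: [0.4818, 0.3095, 0.0088]
orientation: [1.958, 2.456, 0.001]
ft_force: [-1.9, -0.6, 6.5]
width: 0.462
finger_force: 30.3
```

>>> {"api": "drive_tool", "payload": {"deltas": [[0, 0, -30, 0, 0, 0, 200], [0, 0, -70, 0, 0, 0, 200], [0, 0, -100, 0, 0, 0, 200], [0, 0, -100, 0, 0, 0, 200], [0, 0, -100, 0, 0, 0, 200]]}}

```text
clock: 4.6
ee_pos: [0.4812, 0.3093, 0.1074]
orientation: [-1.958, -2.456, 0.001]
ft_force: [0.2, -0.5, -1.0]
width: 0.459
finger_force: 31.5
```

Run:
```python
from h import *
import pickle
delta(.5598,.0642,.12,99.45)
f=grab_frame('scene');pickle.dump(f,open('s1.pkl','wb'));u,v=w2px(f,[.482,.309,.1]).astype(int);print(u,v)
t=grab_frame('top');pickle.dump(t,open('t1.pkl','wb'));
x,y=max(u-30,0),max(v-35,0);print(x,y)
cv2.imwrite('pics/grip.png',cv2.resize(f['color'][y:y+60,x:x+60,::-1],(540,540),interpolation=cv2.INTER_CUBIC))
```

```text
d mm [-256.4   22.   -12.6] turn [-0.06  0.01  3.43] | t 4.6 pos [0.4812 0.3093 0.1074] F [ 0.2 -0.5 -1. ] w 0.459 ff 31.5
343 154
313 119
```

View pics/grip.png

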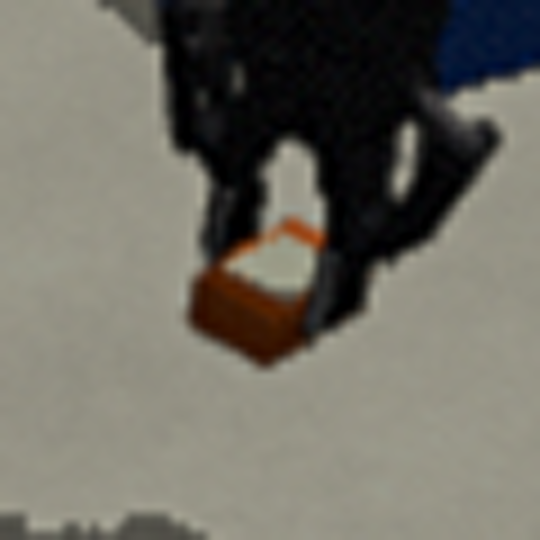

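The pack is held between the fingers at about (265,300) in the crop, level and gripped near its top. Moving over the bay.

>>> {"api": "drive_tool", "payload": {"deltas": [[-255, 22, -5, 0, 0, 3.4, 200], [-255, 22, -5, 0, 0, 3.4, 200], [-255, 22, -5, 0, 0, 3.4, 200], [-255, 22, -5, 0, 0, 3.4, 200], [-255, 22, -5, 0, 0, 3.4, 200], [-255, 22, -5, 0, 0, 3.4, 200], [-255, 22, -5, 0, 0, 3.4, 200], [-255, 22, -5, 0, 0, 3.4, 200]]}}

```text
clock: 5.7
ee_pos: [0.5595, 0.0669, 0.1131]
orientation: [-2.028, -2.399, 0.0]
ft_force: [-0.7, 0.5, -1.3]
width: 0.457
finger_force: 31.5
```

```bash
python3 -c "
from h import *
delta(.5595,.065,.065,99.45)"
```

```text
d mm [-1.9 -0.3 48.1] turn [-0.01 -0.01  0.13] | t 5.7 pos [0.5595 0.0669 0.1131] F [-0.7  0.5 -1.3] w 0.457 ff 31.5
```

>>> {"api": "drive_tool", "payload": {"deltas": [[-2, 0, 30, 0, 0, 0.1, 200], [-2, 0, 48, 0, 0, 0.1, 200], [-2, 0, 48, 0, 0, 0.1, 200], [-2, 0, 48, 0, 0, 0.1, 200]]}}

```text
clock: 6.2
ee_pos: [0.5605, 0.0642, 0.066]
orientation: [2.031, 2.396, 0.001]
ft_force: [0.2, 0.8, -1.8]
width: 0.457
finger_force: 31.5
```

Run:
```python
from h import *
import pickle
delta(.5595,.065,.05,99.45)
def c(n,X,w,h,k):
    f=grab_frame(n);pickle.dump(f,open(n+'2.pkl','wb'));u,v=w2px(f,X).astype(int);x,y=u-w//2,v-h//2;print(n,x,y)
    return cv2.resize(f['color'][y:y+h,x:x+w,::-1],(w*k,h*k),interpolation=cv2.INTER_CUBIC)
a=c('scene',[.5598,.0642,.05],55,60,9);b=c('top',[.5598,.0642,.05],30,60,9)
cv2.imwrite('pics/hov.png',np.hstack([a,b]))
```

```text
d mm [ 0.9 -0.9 16. ] turn [ 0.05  0.01 -0.03] | t 6.2 pos [0.5605 0.0642 0.066 ] F [ 0.2  0.8 -1.8] w 0.457 ff 31.5
scene 266 171
top 223 160
```

View pics/hov.png

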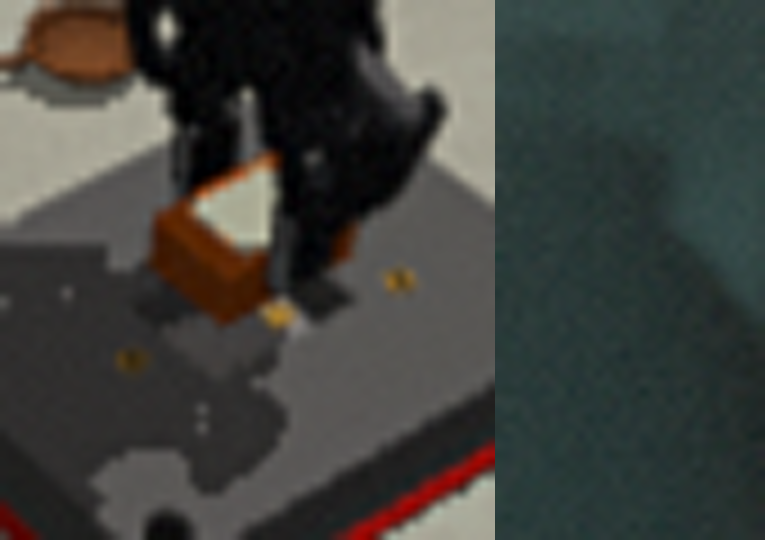

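The pack hangs above the bay: its near bottom corner is at about (223,322), left bottom corner (152,262), left top corner (157,212), near top corner (226,272). The top view is blocked by the arm.

Run:
```python
from h import *
import pickle
f=pickle.load(open('scene2.pkl','rb'))
P=lambda u,v:((u+.5)/9-.5+266,(v+.5)/9-.5+171)
th=np.radians(9.5);R=np.array([[np.cos(th),-np.sin(th)],[np.sin(th),np.cos(th)]])
for n,uv,off,z in [('near bot',(223,322),(.02,-.03),.057),('left bot',(152,262),(-.02,-.03),.057),('left top',(157,212),(-.02,-.03),.081),('near top',(226,272),(.02,-.03),.081)]:
    print(n,(px2w(f,P(*uv),z)[:2]-R@off).round(4))
print('thread_a',px2w(f,P(132,358),.04)[:2]-R@[0,-.05],'thr c',px2w(f,P(399,281),.04)[:2]-R@[.025,.05])
```

```text
near bot [0.5548 0.0677]
left bot [0.5581 0.0683]
left top [0.5592 0.0679]
near top [0.5554 0.0663]
thread_a [0.55763073 0.06452689] thr c [0.55921263 0.06373881]
```

```bash
cat > fit.py <<'E'
from h import *
import pickle,itertools
from scipy.optimize import minimize
def fit(fn,x0,yaw,win):
    f=pickle.load(open(fn,'rb'));k=6;x,y,w,h=win
    im=cv2.resize(f['color'][y:y+h,x:x+w],None,fx=k,fy=k,interpolation=cv2.INTER_CUBIC).astype(int)
    r,g,b=im[...,0],im[...,1],im[...,2]
    org=(r-b>30)&(r>1.5*g)&(r<255); dark=im.max(2)<38
    lab=cv2.morphologyEx(org.astype(np.uint8),cv2.MORPH_OPEN,np.ones((5,5)))
    n,L,st,_=cv2.connectedComponentsWithStats(lab)
    org=np.isin(L,[i for i in range(1,n) if st[i,4]>150])
    hullo=cv2.fillConvexPoly(np.zeros(org.shape,np.uint8),cv2.convexHull(np.argwhere(org)[:,::-1].astype(np.int32)),1)>0
    bg=~hullo&~cv2.dilate(dark.astype(np.uint8),np.ones((9,9))).astype(bool)
    C=np.array(list(itertools.product([-.02,.02],[-.03,.03],[0,.024])))
    def cost(p):
        Rm=Ro.from_euler('ZX',[yaw,p[3]],degrees=True)
        P=Rm.apply(C)+p[:3]
        uv=np.array([w2px(f,q) for q in P]);uv=((uv-[x,y]+.5)*k-.5)
        m=np.zeros(org.shape,np.uint8);hl=cv2.convexHull(np.float32(uv))
        cv2.fillConvexPoly(m,np.int32(np.round(hl*16)),1,shift=4);m=m>0
        return ((org&~m).sum()+(m&bg).sum())/k/k
    best=min((minimize(cost,x0,method='Nelder-Mead',options=dict(initial_simplex=np.array([x0]+[np.array(x0)+d for d in s*np.diag([.003,.003,.003,3])]),maxiter=400)) for s in(1,-1)),key=lambda q:q.fun)
    print(fn,best.x.round(4),round(best.fun,1),'start',round(cost(x0),1))
E
python3 - <<'E'
from fit import *
fit('scene0.pkl',[.482,.309,0,0],12.8,(325,160,30,30))
fit('s1.pkl',[.4812,.3083,.0985,0],12.8,(328,138,30,28))
fit('scene2.pkl',[.5605,.0642,.057,0],9.5,(280,183,28,26))
E
```

```text
scene0.pkl [ 4.7890e-01  3.1100e-01 -1.6000e-03 -6.2239e+00] 18.6 start 28.8
s1.pkl [ 0.477   0.3101  0.0985 -7.0173] 12.5 start 33.7
scene2.pkl [0.5577 0.0663 0.0581 1.0617] 14.3 start 28.4
```

```bash
sed -i 's/x0,yaw,win):/x0,yaw,win,zf=None):/; s/    def cost(p):/    def cost(p):\n        if zf is not None: p=[p[0],p[1],zf,0]/' fit.py
python3 - <<'E'
from fit import *
fit('scene0.pkl',[.482,.309,0,0],12.8,(325,160,30,30),0.)
for z in(.097,.100,.103):
  print(z);fit('s1.pkl',[.4812,.3083,.0985,0],12.8,(328,138,30,28),z)
for z in(.055,.058,.061):
  print(z);fit('scene2.pkl',[.5605,.0642,.057,0],9.5,(280,183,28,26),z)
E
```

```text
scene0.pkl [ 4.801e-01  3.111e-01  1.100e-03 -3.079e+00] 27.1 start 28.8
0.097
s1.pkl [ 0.4745  0.3156  0.1042 -0.858 ] 16.4 start 41.2
0.1
s1.pkl [0.4774 0.3127 0.0948 3.6805] 17.5 start 27.6
0.103
s1.pkl [ 0.4811  0.3095  0.0982 -2.7024] 18.8 start 21.5
0.055
scene2.pkl [0.5552 0.0675 0.0597 1.5583] 13.8 start 37.2
0.058
scene2.pkl [0.5577 0.0657 0.0553 0.4981] 14.8 start 24.0
0.061
scene2.pkl [0.5602 0.0639 0.0582 1.2049] 15.4 start 15.6
```

>>> {"api": "drive_tool", "payload": {"deltas": [[0, 0.8, 10, 0, 0, 0, 200], [0, 0.8, 18, 0, 0, 0, 200], [0, 0.8, 22, 0, 0, 0, 200], [0, 0.8, 25, 0, 0, 0, 200], [0, 0.8, 25, 0, 0, 0, 200]]}}

```text
clock: 6.92
ee_pos: [0.5609, 0.0639, 0.04]
orientation: [-2.032, -2.395, 0.0]
ft_force: [0.2, 1.0, -1.1]
width: 0.462
finger_force: 31.5
```

>>> {"api": "drive_tool", "payload": {"deltas": [[0, -1.3, 0, 0, 0, 0, 200], [0, -1.3, 1, 0, 0, 0, 200], [0, -1.3, 2, 0, 0, 0, 200], [0, -1.3, 3, 0, 0, 0, 200]]}}

```text
clock: 7.42
ee_pos: [0.5599, 0.0637, 0.0385]
orientation: [2.032, 2.395, 0.001]
ft_force: [-9.7, -0.0, 32.6]
width: 0.457
finger_force: 50.2
```

>>> {"api": "drive_tool", "payload": {"deltas": [[0, 0, -3, 0, 0, 0, 200], [0, 0, -3, 0, 0, 0, 200]]}}

```text
clock: 7.68
ee_pos: [0.5599, 0.0637, 0.0404]
orientation: [2.032, 2.395, 0.0]
ft_force: [-0.1, 0.4, -0.8]
width: 0.458
finger_force: 31.5
```

Run:
```python
from h import *
import pickle
delta(.5595,.0642,.04,99.45)
f=grab_frame('scene');pickle.dump(f,open('s3.pkl','wb'))
cv2.imwrite('pics/in.png',cv2.resize(f['color'][175:225,270:325,::-1],(770,700)[0:2] and (660,600),interpolation=cv2.INTER_CUBIC))
```

```text
d mm [ 0.6 -0.3  0.4] turn [ 0.02  0.   -0.07] | t 7.67 pos [0.5599 0.0637 0.0404] F [-0.1  0.4 -0.8] w 0.458 ff 31.5
```

View pics/in.png

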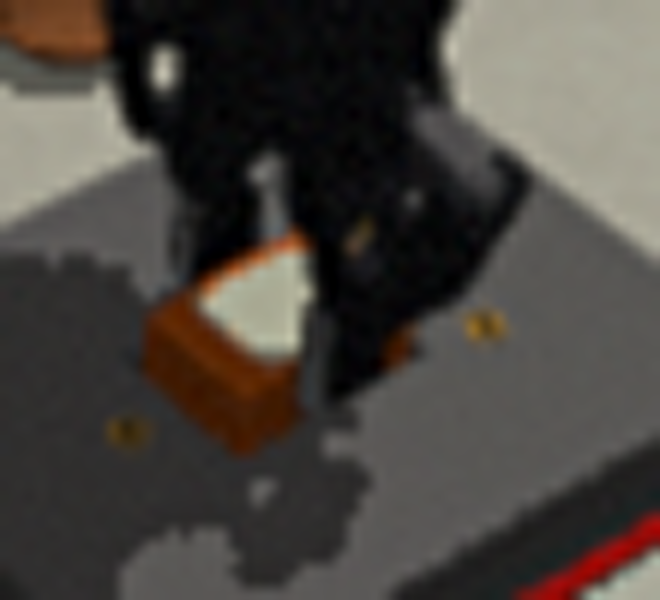

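Run:
```python
from h import *
import pickle
f=pickle.load(open('s3.pkl','rb'))
P=lambda u,v:((u+.5)/12-.5+270,(v+.5)/12-.5+175)
th=np.radians(9.5);R=np.array([[np.cos(th),-np.sin(th)],[np.sin(th),np.cos(th)]])
q=lambda uv,z:R.T@(px2w(f,P(*uv),z)[:2]-[.5588,.064])*1e3
print('in bay axes: near bot',q((243,452),.04),'left bot',q((147,370),.04),'right bot edge',q((400,368),.04))
for z in(.056,.058,.060): print(z,'near top',q((247,398),z),'left top',q((147,320),z))
print('c',q((487,326),.04),'a',q((129,432),.04))
```

```text
in bay axes: near bot [ 22.39883603 -31.26127984] left bot [-14.78246893 -31.3824191 ] right bot edge [23.61857669 21.44863775]
0.056 near top [ 19.98358278 -29.40051114] left top [-16.66510657 -31.03107754]
0.058 near top [ 21.43764385 -30.8815442 ] left top [-15.1108321  -32.50765193]
0.06 near top [ 22.89170492 -32.36257725] left top [-13.55655762 -33.98422631]
c [25.57589218 50.48927063] a [ -0.25308676 -49.69792894]
```

The pack is already a few mm into the bay, near bottom corner at (243,452). It sits about 2 mm toward +x, so I'll nudge it and go down in small steps.

>>> {"api": "drive_tool", "payload": {"deltas": [[0.8, -1.5, 0, 0, 0, 0, 200], [0.8, -1.5, 0, 0, 0, 0, 200], [0.8, -1.5, 1, 0, 0, 0, 200], [0.8, -1.5, 1, 0, 0, 0, 200]]}}

```text
clock: 8.22
ee_pos: [0.5581, 0.0643, 0.0391]
orientation: [-2.032, -2.396, -0.0]
ft_force: [1.3, 0.1, -1.3]
width: 0.461
finger_force: 31.5
```

>>> {"api": "drive_tool", "payload": {"deltas": [[0, 0, 0.7, 0, 0, 0, 200], [0, 0, 0.7, 0, 0, 0, 200]]}}

```text
clock: 8.48
ee_pos: [0.5581, 0.0643, 0.0387]
orientation: [2.032, 2.396, 0.0]
ft_force: [-0.7, 0.7, 3.8]
width: 0.461
finger_force: 34.1
```

>>> {"api": "drive_tool", "payload": {"deltas": [[0, 0, -0.7, 0, 0, 0, 200], [0, 0, -0.7, 0, 0, 0, 100], [0, 0, -0.7, 0, 0, 0, 60], [0, 0, -0.7, 0, 0, 0, 60], [0, 0, -0.7, 0, 0, 0, 60]]}}

```text
clock: 9.1
ee_pos: [0.5581, 0.0643, 0.0392]
orientation: [2.032, 2.396, -0.0]
ft_force: [-0.7, -0.5, 0.3]
width: 0.759
finger_force: 0.0
```

>>> {"api": "drive_tool", "payload": {"deltas": [[0, 0, -25, 0, 0, 0, 60], [0, 0, -50, 0, 0, 0, 200], [0, 0, -50, 0, 0, 0, 255], [0, 0, -50, 0, 0, 0, 255], [0, 0, -50, 0, 0, 0, 255]]}}

```text
clock: 9.72
ee_pos: [0.5576, 0.0643, 0.0883]
orientation: [-2.032, -2.395, 0.001]
ft_force: [0.5, 0.4, -0.8]
width: 0.003
finger_force: 0.0
```

Run:
```python
from h import *
import pickle
delta(.559,.0642,.054,99.45)
f=grab_frame('scene');pickle.dump(f,open('s4.pkl','wb'))
cv2.imwrite('pics/in2.png',cv2.resize(f['color'][175:225,270:325,::-1],(660,600),interpolation=cv2.INTER_CUBIC))
```

```text
d mm [-0.3  1.5 34.3] turn [-0.08 -0.02 -0.07] | t 9.72 pos [0.5576 0.0643 0.0883] F [ 0.5  0.4 -0.8] w 0.003 ff 0.0
```

View pics/in2.png

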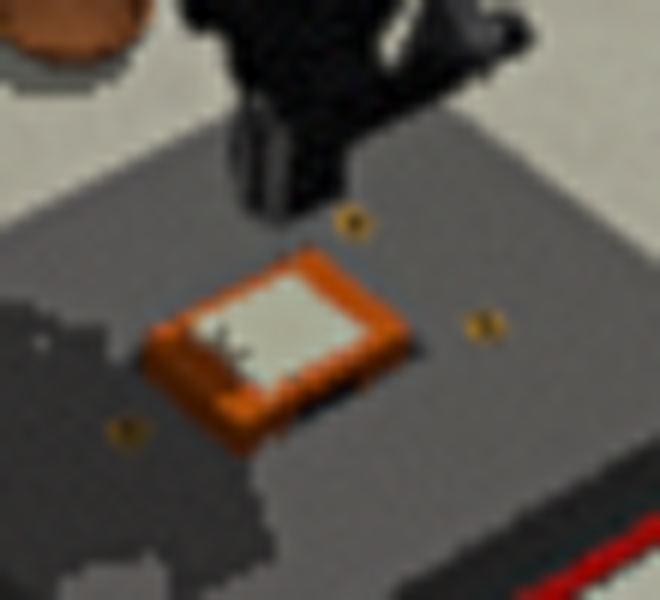

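The pack sits in the bay with its top about 6 mm proud (corners (147,335), (245,425), (410,335), (305,250)). Pressing its middle with the shut fingers.

>>> {"api": "drive_tool", "payload": {"deltas": [[0, 1.5, 25, 0, 0, 0, 255], [0, 1.5, 36, 0, 0, 0, 255], [0, 1.5, 39, 0, 0, 0, 255], [0, 1.5, 41, 0, 0, 0, 255], [0, 1.5, 43, 0, 0, 0, 255], [0, 1.5, 45, 0, 0, 0, 255]]}}

```text
clock: 10.52
ee_pos: [0.5598, 0.0645, 0.0445]
orientation: [2.032, 2.395, 0.001]
ft_force: [-0.6, 0.7, 4.4]
width: 0.006
finger_force: 1.8
```

>>> {"api": "drive_tool", "payload": {"deltas": [[0, 0, 1.5, 0, 0, 0, 255], [0, 0, 3, 0, 0, 0, 255], [0, 0, 4, 0, 0, 0, 255], [0, 0, 4.5, 0, 0, 0, 255]]}}

```text
clock: 11.02
ee_pos: [0.5598, 0.0645, 0.04]
orientation: [2.032, 2.395, 0.001]
ft_force: [-1.2, 0.1, 13.9]
width: -0.003
finger_force: 6.4
```

>>> {"api": "drive_tool", "payload": {"deltas": [[0, 0, 0.8, 0, 0, 0, 255], [0, 0, 0.8, 0, 0, 0, 255]]}}

```text
clock: 11.28
ee_pos: [0.5599, 0.0645, 0.0399]
orientation: [2.032, 2.395, 0.001]
ft_force: [-4.3, -0.5, 20.7]
width: -0.001
finger_force: 10.0
```

>>> {"api": "drive_tool", "payload": {"deltas": [[0, 0, -40, 0, 0, 0, 255], [0, 0, -90, 0, 0, 0, 0], [0, 0, -90, 0, 0, 0, 0], [0, 0, -90, 0, 0, 0, 0]]}}

```text
clock: 11.78
ee_pos: [0.5592, 0.0645, 0.1283]
orientation: [-2.032, -2.395, 0.001]
ft_force: [-0.5, 0.3, -0.2]
width: 0.638
finger_force: 0.0
```

```bash
python3 -c "
from h import *
delta(.460,-.330,.11,55.3)"
```

```text
d mm [-373.1 -162.2   18.4] turn [-5.000e-02  1.000e-02  4.408e+01] | t 11.78 pos [0.5592 0.0645 0.1283] F [-0.5  0.3 -0.2] w 0.638 ff 0.0
```

>>> {"api": "drive_tool", "payload": {"deltas": [[-373, -162, 18, 0, 0, 44.1, 0], [-373, -162, 18, 0, 0, 44.1, 0], [-373, -162, 18, 0, 0, 44.1, 0], [-373, -162, 18, 0, 0, 44.1, 0], [-373, -162, 18, 0, 0, 44.1, 0], [-373, -162, 18, 0, 0, 44.1, 0], [-373, -162, 18, 0, 0, 44.1, 0], [-373, -162, 18, 0, 0, 44.1, 0], [-373, -162, 18, 0, 0, 44.1, 0], [-373, -162, 18, 0, 0, 44.1, 0]]}}

```text
clock: 13.02
ee_pos: [0.4607, -0.3287, 0.1106]
orientation: [-2.781, -1.459, 0.0]
ft_force: [0.2, 0.3, -0.0]
width: 1.0
finger_force: 0.0
```

```bash
python3 -c "
from h import *
delta(.460,-.330,.009,55.3)"
```

```text
d mm [ -1.5   0.3 101.6] turn [-0.05 -0.01  0.06] | t 13.03 pos [ 0.4607 -0.3287  0.1106] F [ 0.2  0.3 -0. ] w 1.0 ff 0.0
```

>>> {"api": "drive_tool", "payload": {"deltas": [[-1.5, 0, 50, 0, 0, 0, 0], [-1.5, 0, 85, 0, 0, 0, 0], [-1.5, 0, 102, 0, 0, 0, 0], [-1.5, 0, 102, 0, 0, 0, 0], [-1.5, 0, 102, 0, 0, 0, 0]]}}

```text
clock: 13.65
ee_pos: [0.4603, -0.331, 0.0098]
orientation: [2.782, 1.458, 0.001]
ft_force: [0.9, 0.4, 0.6]
width: 1.0
finger_force: 0.0
```

>>> {"api": "drive_tool", "payload": {"deltas": [[0, 0, 0, 0, 0, 0, 150], [0, 0, 0, 0, 0, 0, 210], [0, 0, 0, 0, 0, 0, 255], [0, 0, 0, 0, 0, 0, 255], [0, 0, 0, 0, 0, 0, 255], [0, 0, 0, 0, 0, 0, 255], [0, 0, 0, 0, 0, 0, 255]], "newtons": 40}}

```text
clock: 14.52
ee_pos: [0.4598, -0.3313, 0.0091]
orientation: [2.783, 1.457, 0.0]
ft_force: [-0.4, 2.1, 5.5]
width: 0.129
finger_force: 39.9
```

>>> {"api": "drive_tool", "payload": {"deltas": [[0, 0, -30, 0, 0, 0, 255], [0, 0, -70, 0, 0, 0, 255], [0, 0, -85, 0, 0, 0, 255], [0, 0, -85, 0, 0, 0, 255]]}}

```text
clock: 15.02
ee_pos: [0.4599, -0.3314, 0.0941]
orientation: [2.782, 1.457, 0.001]
ft_force: [-0.7, 0.4, -2.5]
width: 0.133
finger_force: 39.3
```

```bash
python3 -c "
from h import *
delta(.5598,.0642,.09,99.5)"
```

```text
d mm [ 382.  -143.2    3.9] turn [ 5.000e-02  3.000e-02 -4.422e+01] | t 15.03 pos [ 0.4599 -0.3314  0.0941] F [-0.7  0.4 -2.5] w 0.133 ff 39.3
```

>>> {"api": "drive_tool", "payload": {"deltas": [[382, -143, 4, 0, 0, -44.2, 255], [382, -143, 4, 0, 0, -44.2, 255], [382, -143, 4, 0, 0, -44.2, 255], [382, -143, 4, 0, 0, -44.2, 255], [382, -143, 4, 0, 0, -44.2, 255], [382, -143, 4, 0, 0, -44.2, 255], [382, -143, 4, 0, 0, -44.2, 255], [382, -143, 4, 0, 0, -44.2, 255], [382, -143, 4, 0, 0, -44.2, 255], [382, -143, 4, 0, 0, -44.2, 255]]}}

```text
clock: 16.27
ee_pos: [0.5594, 0.0633, 0.0894]
orientation: [-2.032, -2.396, 0.001]
ft_force: [0.3, -0.4, -1.1]
width: 0.13
finger_force: 39.2
```

```bash
python3 -c "
from h import *
delta(.5598,.0637,.0635,99.5)"
```

```text
d mm [ 0.3  0.5 25.9] turn [-0.05 -0.   -0.1 ] | t 16.27 pos [0.5594 0.0633 0.0894] F [ 0.3 -0.4 -1.1] w 0.13 ff 39.2
```

>>> {"api": "drive_tool", "payload": {"deltas": [[0, 0.5, 12, 0, 0, 0, 255], [0, 0.5, 22, 0, 0, 0, 255], [0, 0.5, 26, 0, 0, 0, 255], [0, 0.5, 26, 0, 0, 0, 255], [0, 0.5, 26, 0, 0, 0, 255]]}}

```text
clock: 16.9
ee_pos: [0.5604, 0.0644, 0.0641]
orientation: [2.03, 2.397, 0.0]
ft_force: [0.4, 0.1, -0.0]
width: 0.131
finger_force: 39.2
```

Run:
```python
from h import *
import pickle
delta(.5598,.0642,.061,99.5)
f=grab_frame('scene');pickle.dump(f,open('s5.pkl','wb'))
t=grab_frame('top');pickle.dump(t,open('t5.pkl','wb'))
cv2.imwrite('pics/cv.png',cv2.resize(f['color'][170:230,260:340,::-1],(800,600),interpolation=cv2.INTER_CUBIC))
```

```text
d mm [-0.1 -0.6  3.1] turn [ 0.02  0.   -0.02] | t 16.9 pos [0.5604 0.0644 0.0641] F [ 0.4  0.1 -0. ] w 0.131 ff 39.2
```

View pics/cv.png

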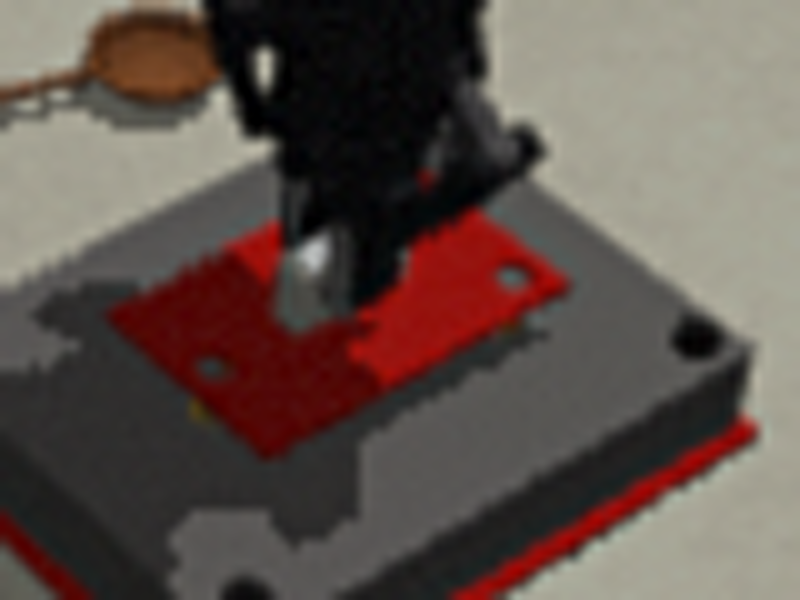

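The held cover shows hole_a at (212,366), hole_c at (516,275), and corners left (108,315), near (268,458), right (571,284), correctly oriented.

Run:
```python
from h import *
import pickle
f=pickle.load(open('s5.pkl','rb'))
P=lambda u,v:((u+.5)/10-.5+260,(v+.5)/10-.5+170)
th=np.radians(9.5);R=np.array([[np.cos(th),-np.sin(th)],[np.sin(th),np.cos(th)]])
q=lambda uv,z:R.T@(px2w(f,P(*uv),z)[:2]-[.5588,.0640])*1e3
for z in(.055,.057,.059):
    print(z,'a',(q((212,366),z)-[0,-50]).round(1),'c',(q((516,275),z)-[25,50]).round(1),
     'corners',[(q(p,z+.0)-np.array(c)).round(1) for p,c in(((108,315),(-38,-62)),((268,458),(38,-62)),((571,284),(38,62)))])
```

```text
0.055 a [-2.7  3.1] c [-2.3  5.3] corners [array([-0.9,  4. ]), array([-1.2,  3.2]), array([-2.1,  4.2])]
0.057 a [-1.2  1.7] c [-0.9  3.6] corners [array([0.7, 2.6]), array([0.2, 1.8]), array([-0.7,  2.4])]
0.059 a [0.3 0.2] c [0.6 1.9] corners [array([2.3, 1.2]), array([1.6, 0.4]), array([0.7, 0.7])]
```

>>> {"api": "drive_tool", "payload": {"deltas": [[-1.1, -0.1, 2, 0, 0, 0, 255], [-1.1, -0.1, 4, 0, 0, 0, 255], [-1.1, -0.1, 5, 0, 0, 0, 255], [-1.1, -0.1, 5, 0, 0, 0, 255], [-1.1, -0.1, 5, 0, 0, 0, 255], [-1.1, -0.1, 5, 0, 0, 0, 255]]}}

```text
clock: 17.75
ee_pos: [0.5603, 0.0633, 0.059]
orientation: [2.03, 2.397, 0.0]
ft_force: [0.7, 0.5, -0.3]
width: 0.13
finger_force: 39.2
```

Run:
```python
from h import *
import pickle
delta(.5602,.0632,.059,99.45)
# pair of frames averaged, subpixel hole centres by dark-in-red / blobs
f=grab_frame('scene');pickle.dump(f,open('s6.pkl','wb'))
z=.0535
th=np.radians(9.5);R=np.array([[np.cos(th),-np.sin(th)],[np.sin(th),np.cos(th)]])
im=f['color'].astype(int);red=(im[...,0]>1.8*im[...,1])&(im[...,0]>50)
for n,o in(('a',(0,-.05)),('c',(.025,.05))):
    u,v=w2px(f,np.r_[np.array([.5588,.064])+R@o,z]);x,y=int(u)-3,int(v)-3
    w=im[y:y+8,x:x+8];s=w[...,1]+w[...,2]-.3*w[...,0]; s=np.clip(s-np.percentile(s,50)-8,0,None)
    yy,xx=np.mgrid[y:y+8,x:x+8];c=[(s*xx).sum()/s.sum(),(s*yy).sum()/s.sum()]
    print(n,'pred',u,v,'meas',np.round(c,2),[((R.T@(px2w(f,c,zz)[:2]-[.5588,.064])-o)*1e3).round(1) for zz in(.0515,.0535,.0555)]);print(s.astype(int))
```

```text
d mm [-0.  -0.1 -0. ] turn [0.01 0.   0.03] | t 17.75 pos [0.5603 0.0633 0.059 ] F [ 0.7  0.5 -0.3] w 0.13 ff 39.2
a pred 280.52322118912963 207.43915842331697 meas [279.35 208.85] [array([ 1. , -5.3]), array([ 2.5, -6.7]), array([ 4. , -8.1])]
[[ 0  0  0  0  0  0  0  0]
 [ 0  0  0  0  0  0  0  0]
 [ 0  0  0  0  0  0  0  0]
 [ 0  0 37 62 51 19  0  0]
 [ 0  0 40 79 82 54  1  0]
 [20  0  0 15 31  8  0  0]
 [74 36  0  0  0  0  0  0]
 [81 72 29  0  0  0  0  0]]
c pred 310.37694609069126 198.49930841466704 meas [312.33 197.57] [array([-0.9,  9.6]), array([0.5, 7.9]), array([2. , 6.2])]
[[  0   0   0  11  88 149 152 146]
 [  0   0   0   0  13  65 115 149]
 [  0   0   0   0   0   0  34 112]
 [  0   0  74  65  37   0   0  28]
 [  0   0  48  89 141  33   0   0]
 [  0   0   0  12  36   0   0   0]
 [  0   0   0   0   0   0   0  75]
 [  0   0   0   0   0  32  76 141]]
```

Excluding the bright background outside the plate edge, the hole blobs come to a (280.5,207.8) and c (310.3,198.8). The predictions are (280.5,207.4) and (310.4,198.5), so they agree to about half a mm and there is no contact force. Handing in.

>>> {"api": "drive_tool", "payload": {"deltas": [[0, 0, 0, 0, 0, 0, 255], [0, 0, 0, 0, 0, 0, 255], [0, 0, 0, 0, 0, 0, 255], [0, 0, 0, 0, 0, 0, 255]]}}

```text
clock: 18.3
ee_pos: [0.5603, 0.0633, 0.0589]
orientation: [2.03, 2.397, 0.0]
ft_force: [0.2, -0.4, 0.2]
width: 0.131
finger_force: 39.2
```

```bash
python3 -c "
from h import *
print(ticket.close_job())"
```

```text
the job is handed in; nothing more can be done
None
```

I pressed the battery pack home in the bay and handed the job in at 18.3 s with the cover held still about 1 cm over it, holes lined up to within about 1 to 2 mm by my camera estimate; no verdict came back.

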